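Open the tank and uncap the culture jar

TASK

Swing the tank's clear acrylic flap up past upright so that it stays open by itself. Then take the cap off the tall square jar in its well in the tank: turn the cap anticlockwise (seen from above), with the well bracing the jar, stop turning when the thread lets go, and lift the cap straight up. Finish still holding the cap level in the gripper, right over the jar's mouth and about two centimetres clear of it, with the jar standing down in its well the whole time and everything else left where it was.

Things in the scene. Friction and masses are not known exactly. Their poses are not given: they have to be found in the camera images.
- tank: Low glass tank, fixed, 260 (x) x 360 (y) x 130 mm high, glass 6 mm. Origin: centre of underside; x away from its front wall (facing the robot), y along the hinge. Fixed pane over the rear (x above 45 mm), flap over the front. A tray inside has two square wells at x -55, y +80 and -80 mm, 68.5 mm wide, walls 20 mm, floor 10 mm above the counter: square jar in one, crock in the other, either way.
- flap (a joint): Hinge of the clear acrylic flap (171 x 356 x 4 mm, 0.31 kg), rad: 0 shut, level on the tank's rim; grows as the front edge swings up and away from the robot; 1.57 upright, stop at 1.95. Starts at 0 to 0.25. Stiff hinge (0.42 N m friction): the flap stays where it is left.
- flap_hinge (a point): Middle of the flap's hinge line, at tank x 45, y 0, 130 mm above the counter. The hinge line runs along the tank's y.
- flap_knob (a point): Centre of the bar of the flap's T-knob: round black bar, 14 mm diameter, 34 mm long, parallel to the hinge, on a 10 mm stem near the flap's front edge; 158 mm in front of the hinge line and 34 mm above it when shut (30 mm above the flap's face), swinging with the flap. Pinched from above by its two flat ends, it turns between the pads as the flap swings.
- jar: Square clear plastic jar, 66 x 66 mm, loose, about 0.4 kg. Origin: centre of underside, z up, x and y square to its sides. Body 58 mm tall, shoulder to 62, round neck 46 mm diameter to 93, rubber seal ring on top (to 99 mm when uncapped). About 1 mm of play all round in its square well, which keeps it from turning. Pulled up before the thread lets go, the cap brings the jar with it.
- cap: White ribbed screw cap of the square jar, 60 mm diameter, 28 mm deep, 45 g. Origin: centre of its lower edge, z up; tight, it lies 72 mm above the jar's underside with the cap's x axis along the jar's x. Turned anticlockwise seen from above it lets go after 60 degrees (see cap_mark). Its lower edge must rise 27 mm to clear the seal on the mouth.
- cap_mark (a point): Point on the cap's top edge, 30 mm out along the cap's x axis, where a small raised pip on its top points; tight, it points along the jar's x. Cap top 28 mm above the cap's origin, 38 mm above the jar's shoulder. Lug thread, sprung seal: up to 0.6 N m to turn, rises 2 mm; free to lift straight off from 62 to 90 degrees of anticlockwise turn (77 is best); past 93 it runs onto the next lugs.
- crock: Bystander: round white ceramic crock with a small knob on its smooth lid, 65 mm in diameter, 70 mm tall with the knob, in the other well. Origin: centre of its underside.
- dish: Bystander: white ceramic dish, 90 mm across, 26 mm high, on the turntable (white round platter, 270 mm diameter, top 30 mm above the counter, on the robot's right of the tank). Origin: centre of its underside.
- canister: Bystander: squat green flip-top canister, 58 mm in diameter, 65 mm tall, on the turntable. Origin: centre of its underside.
- spoon: Bystander: small stainless spoon, 130 mm long, lying on the turntable. Origin: at its middle, underside.
- pipette: Bystander: clear plastic pipette, 160 mm long, lying on the turntable. Origin: at its middle, underside.
- beaker: Bystander: open glass beaker, 68 mm in diameter, 85 mm tall, on the counter to the left of the tank. Origin: centre of its underside.
- tweezers: Bystander: steel tweezers, 165 mm long, lying on the counter to the left of the tank. Origin: at the middle, underside.

How it is judged:
By the outcome, as a careful person would: the job done as asked, in the order asked, and still so for the second after the job is handed in, while the arm keeps its last pose, push and grip.
It also fails if it takes over 61 s, if anything falls off the work surface, if the arm or the gripper's body presses on something with over 40 N, if the wrist force passes 120 N, or if a joint passes its speed limit or range.

ROBOT

A 6-joint arm with a two-finger parallel gripper is mounted at the origin on the work surface. World frame = base frame: x ahead of the robot, y to its left, z up, the work surface at z = 0. Lengths are in m, angles in degrees, forces in N, time in s.
With the tool pointing down it reaches from about 0.3 to 0.75 m from the base axis. Payload 8.5 kg.
Tool frame: the origin (TCP) lies on the mounting face of the last link; the fingertips stand 173 mm ahead of it and the grasp point (between the pads) lies 155 mm ahead of it (env.tips_ahead is the distance from the TCP to the fingertips, in m); x points along the fingers, z is the direction in which the jaws open and shut, and the axes are right-handed (so a half turn about x gives the same grasp; the last joint's range is limited). The gripper opens to 85 mm and grips with 20 to 120 N. Pads are 22 mm wide; open, the fingers measure 114 mm over their backs; the gripper's body (76 mm by 85 mm) begins 54 mm behind the grasp point. The pads swing forward as they close: fully open they stand 13 mm farther back than shut.
Start: joints at [-12.336, 21.807, 74.336, -0, 83.858, -12.336], TCP at [0.55, 0, 0.405] pointing down, gripper open.
Joint ranges: [-178.18, 178.18], [-50.72, 133.34], [12.68, 142.11], [-81.47, 261.47], [9.98, 163.14], [-165.26, 165.26]. Speed limits (degrees/s): [136.94, 136.94, 180, 180, 180, 180].

INTERFACE

Orientations are given as a 3x3 rotation matrix whose columns are the frame's x, y, z axes.
In Python, from rig import env, optics gives the robot as it stands.
- The arm moves only by the shell command python3 -m inch 'ROWS' [FORCE]. ROWS is JSON, a list of rows, each a list of 3 entries, a list of its own where there are three numbers: the closure, from -1 (fully open) to 1 (shut), then the shift along the tool's x, y, z in units of 30 mm (1.0 is 30 mm), then the turn about the tool's x in units of 5 degrees (1.0 is 5 degrees). In form: [[hand, [x, y, z], yaw], ...]. A call has exactly 8 rows; each row shifts and turns the commanded pose from where the row before left it, along the tool's axes as they then stand; what a row does not reach is not made up. A row lasts 1/12 s, in which the tool goes at most 41.7 mm and 7.16 degrees, less where a joint would pass 70% of its speed; a pose out of reach is approached as far as the arm can. A call is refused whole if a number of a shift passes 1 or a number of a turn 1, either way. A call with a gripper value outside its range is refused whole. The fingers move at their own pace and stop on an object; FORCE is the grip in N (left out, the last holds). Time passes only in rows, so rows that do not move let the fingers close, or fill a call up. It gives the time, the measured TCP pose, the force and the opening at its end, in the units of the state.
- env.observe(): the state, without advancing time (a new reading comes with each control period).
- optics.get_image(name): name is "scene" or "side" or "wrist"; returns the picture (480x640x3 uint8, red, green, blue); there is no depth.
- optics.camera_params(name): a dict with "fx", "fy", "cx", "cy" (pixels), "xyz" and "rotation" of the camera in the world. Camera axes: x right, y down, z forward; pixel columns grow to the right and rows downward; lengths in m; the calibration is good to about 2 mm. A picture is of the moment at which its call begins: read the wrist's pose just before it. camera_params takes no time and is no camera call; for the wrist camera it gives the pose at the moment of the call.
- env.close_job(): hands the job in, once; it reports no verdict.
The state is a dict: "time_s": time; "q": joint angles; "qvel": joint speeds; "joint_efforts": joint torques, N m; "position": TCP position; "tool_rot": TCP orientation; "ft_force": force on the tool from outside, world axes, zero at the start; "wrist_torque": the same for the moment, N m; "grip_width": finger opening in m.
Only numpy, scipy, OpenCV 4.12 (cv2) and the standard library are available. Lean on these libraries where they do the work, as an engineer would, in place of code of your own. Each camera call takes 0.05 s, during which the arm holds its last target.

## Working session

There is one attempt and no reset: what is moved stays moved. The work goes in short steps, Python scripts to look and compute and a shell command to move; the robot and the scene stay as the last step left them, time stands still between calls to the robot, and variables do not carry over. Pictures are saved under pics/ and viewed, and the job is handed in when it is done.

```bash
ls; mkdir -p pics; cat > h.py <<'E'
import numpy as np,cv2
from rig import env,optics
def snap(n,f):
    im=optics.get_image(n); cv2.imwrite('pics/'+f,im[:,:,::-1]); return im
def ray(n,u,v,p=None):
    p=p or optics.camera_params(n)
    d=np.array([(u-p['cx'])/p['fx'],(v-p['cy'])/p['fy'],1.]); d=np.array(p['rotation'])@d
    return np.array(p['xyz']),d/np.linalg.norm(d)
def atz(n,u,v,z,p=None):
    o,d=ray(n,u,v,p); return o+d*(z-o[2])/d[2]
def proj(n,X,p=None):
    p=p or optics.camera_params(n)
    c=np.array(p['rotation']).T@(np.array(X)-np.array(p['xyz']))
    return p['cx']+p['fx']*c[0]/c[2],p['cy']+p['fy']*c[1]/c[2]
def tri(obs):
    A=np.zeros((3,3));b=np.zeros(3)
    for n,u,v in obs:
        o,d=ray(n,u,v) if isinstance(n,str) else ray('x',u,v,n); M=np.eye(3)-np.outer(d,d);A+=M;b+=M@o
    return np.linalg.solve(A,b)
E
python3 - <<'E'
from h import *
print(env.observe())
for n in ['scene','side','wrist']:
    snap(n,n+'0.png'); print(n,optics.camera_params(n))
E
```

```text
pics
{'time_s': 0.0, 'q': array([-1.23350818e+01,  2.18418485e+01,  7.43855814e+01, -2.47123968e-04,
        8.38569028e+01, -1.23366182e+01]), 'qvel': array([-0.05955035, -0.01582776,  0.08613562,  0.00966717,  0.08833969,
        0.0468515 ]), 'joint_efforts': array([-1.00240642e-03, -4.48466885e+01, -2.31285810e+01, -2.87182611e-04,
        4.73836102e-03,  1.77242771e-05]), 'position': array([5.49957723e-01, 1.32551403e-05, 4.04098668e-01]), 'tool_rot': array([[-1.43881994e-03, -2.70559097e-05,  9.99998965e-01],
       [ 3.10246770e-04,  9.99999951e-01,  2.75023261e-05],
       [-9.99998917e-01,  3.10286019e-04, -1.43881148e-03]]), 'ft_force': array([ 0.19050496, -0.68423925,  0.01593291]), 'wrist_torque': array([0.03313228, 0.01859852, 0.0446269 ]), 'grip_width': 0.08540276003882337}
scene {'fx': 455.7792191638761, 'fy': 455.7792191638761, 'cx': 321.13481765190164, 'cy': 235.02611725492466, 'xyz': array([ 0.56209279, -0.87329553,  0.96886754]), 'rotation': array([[ 9.99282605e-01,  2.69715296e-02, -2.65859487e-02],
       [ 3.78640445e-02, -6.97281267e-01,  7.15796863e-01],
       [ 7.68252295e-04, -7.16290005e-01, -6.97802291e-01]])}
side {'fx': 563.0454109242046, 'fy': 563.0454109242046, 'cx': 318.25813647393994, 'cy': 235.05662425246607, 'xyz': array([0.8689964 , 0.31406048, 1.55295871]), 'rotation': array([[-0.63091027,  0.7382426 , -0.23864219],
       [ 0.77582657,  0.5976309 , -0.20231274],
       [-0.00673594, -0.31278613, -0.9497997 ]])}
wrist {'fx': 407.34804555378014, 'fy': 407.34804555378014, 'cx': 319.4052474484639, 'cy': 230.8935408440695, 'xyz': array([0.55020868, 0.06602787, 0.37324342]), 'rotation': array([[ 9.99998210e-01,  1.09696097e-03, -1.54166831e-03],
       [ 6.61059352e-04, -9.65996891e-01, -2.58552837e-01],
       [-1.77286917e-03,  2.58551355e-01, -9.65995887e-01]])}
```

View pics/scene0.png

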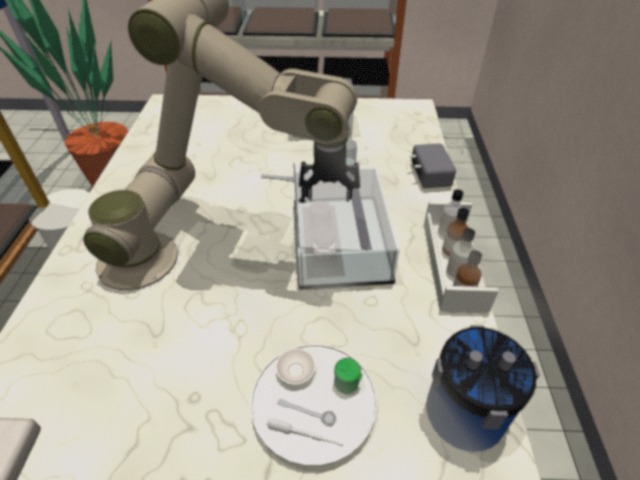

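View pics/side0.png

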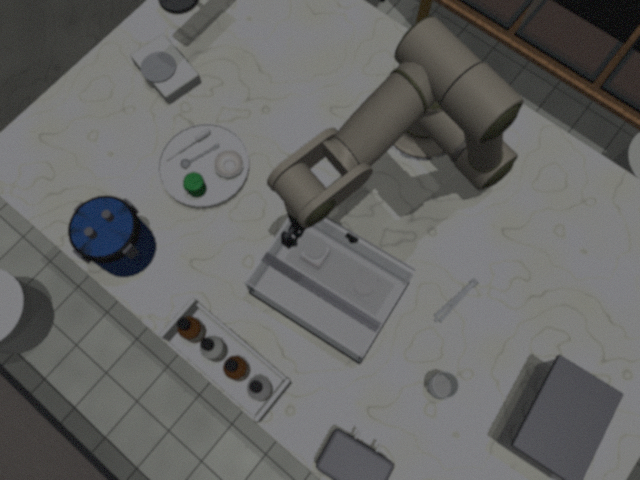

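View pics/wrist0.png

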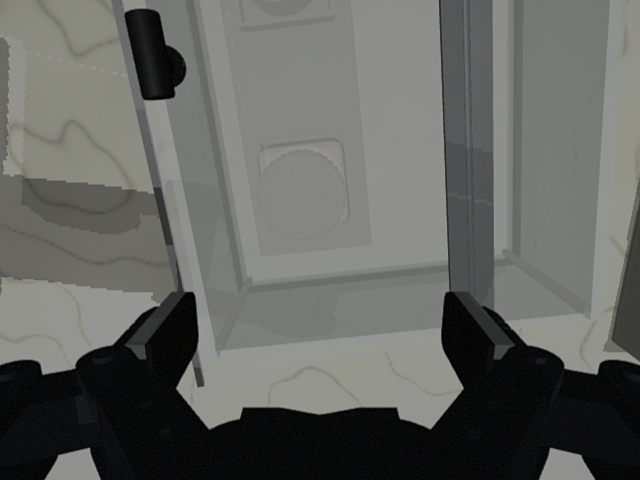

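```bash
python3 - <<'E'
import cv2
a=cv2.imread('pics/side0.png');cv2.imwrite('pics/side0c.png',cv2.convertScaleAbs(cv2.resize(a[200:370,230:430],None,fx=4,fy=3.5,interpolation=3)[:,:],alpha=1.5)[:595])
a=cv2.imread('pics/wrist0.png');cv2.imwrite('pics/wrist0c.png',cv2.convertScaleAbs(cv2.resize(a[110:260,220:380],None,fx=4,fy=4,interpolation=3),alpha=1.7,beta=-50))
a=cv2.imread('pics/scene0.png');cv2.imwrite('pics/scene0c.png',cv2.resize(a[145:295,250:410],None,fx=4,fy=4,interpolation=3))
E
```

```text
(no output)
```

View pics/side0c.png

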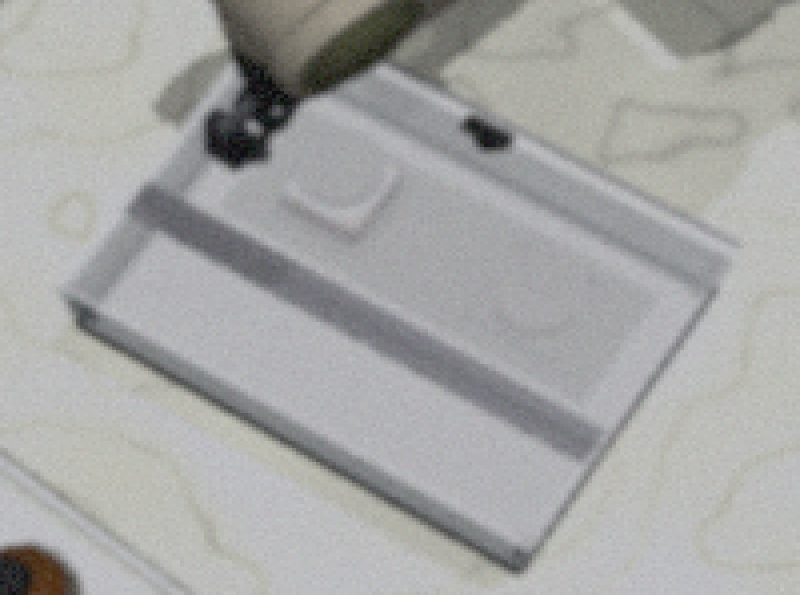

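View pics/wrist0c.png

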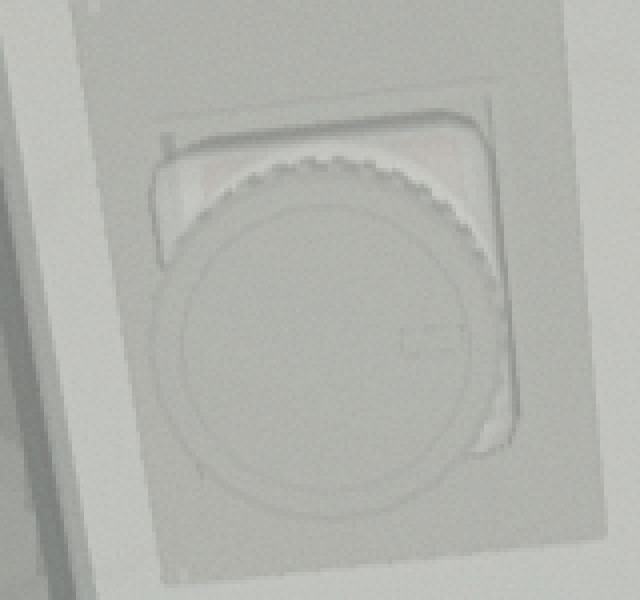

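View pics/scene0c.png

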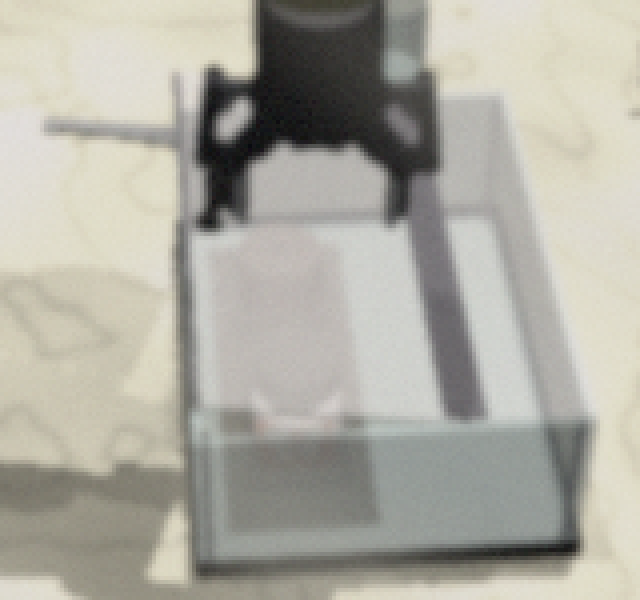

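```bash
python3 - <<'E'
from h import *
for u,v in [(246.3,284.3),(360,362.3),(410,282.9)]: print(atz('side',u,v,.130))
print('cap',atz('wrist',301.7,197,.110))
# pip line: crop (402,340)-(465,325..350)
print(atz('wrist',220+400/4,110+341/4,.110),atz('wrist',220+466/4,110+337/4,.110))
# tray edge right: crop (562,0)->(607,538); bottom edge (165,583)->(607,538)
for z in (.01,.03,.02): print(z,[atz('wrist',220+x/4,110+y/4,z)[:2].round(4) for x,y in [(562,0),(607,538),(165,583)]])
p=tri([('wrist',147,54),('side',230+487/4,200+132/3.5)]);print('knob',p,proj('wrist',p),proj('side',p))
# bottom tank outer corners wrist
E
```

```text
[ 0.73279965 -0.04914569  0.13      ]
[0.70373184 0.30049025 0.13      ]
[0.46326242 0.27749438 0.13      ]
cap [0.53818595 0.01851935 0.11      ]
[0.55016139 0.0196895  0.11      ] [0.56093862 0.02036072 0.11      ]
0.01 [array([0.5847, 0.0759]), array([ 0.5984, -0.0443]), array([ 0.4951, -0.0554])]
0.03 [array([0.5828, 0.0753]), array([ 0.5957, -0.0382]), array([ 0.4981, -0.0487])]
0.02 [array([0.5837, 0.0756]), array([ 0.5971, -0.0412]), array([ 0.4966, -0.0521])]
knob [0.47727573 0.09386201 0.18733236] (np.float64(148.0058304152504), np.float64(53.70774295466137)) (np.float64(351.80445965045635), np.float64(237.5545216947582))
```

```bash
python3 - <<'E'
import cv2
a=cv2.imread('pics/wrist0.png');cv2.imwrite('pics/wrist0d.png',cv2.resize(a[0:120,90:250],None,fx=5,fy=5,interpolation=3))
E
```

```text
(no output)
```

View pics/wrist0d.png

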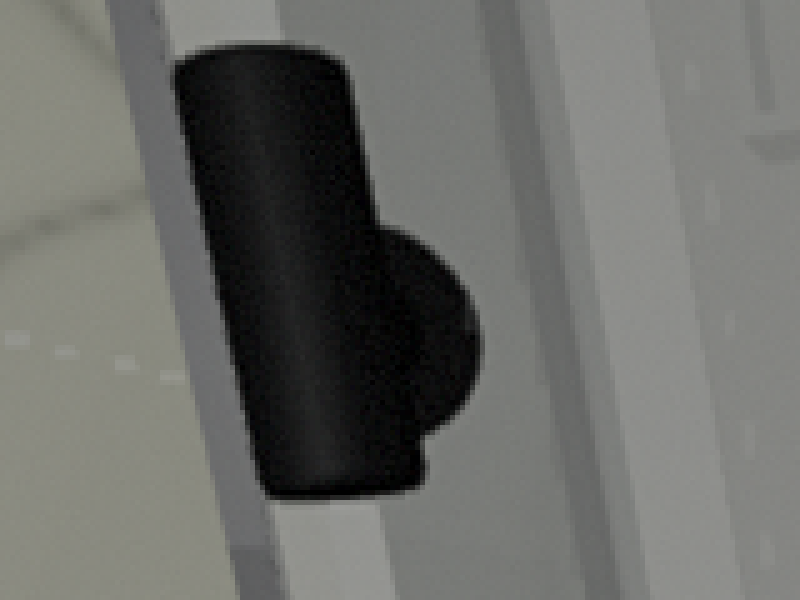

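```bash
python3 -m inch '[[-1,[0,0,0],1],[-1,[0,0,0],1],[-1,[0,0,0],1],[-1,[0,0,0],1],[-1,[0,0,0],1],[-1,[0,0,0],1],[-1,[0,0,0],1],[-1,[0,0,0],1]]' 30
python3 -m inch '[[-1,[0,0,0],1],[-1,[0,0,0],1],[-1,[0,0,0],1],[-1,[0,0,0],1],[-1,[0,0,0],1],[-1,[0,0,0],1],[-1,[0,0,0],1],[-1,[0,0,0],1]]'
python3 -m inch '[[-1,[0,0,0],0.94],[-1,[0,-0.42,-0.66],0],[-1,[0,-0.42,-0.66],0],[-1,[0,-0.42,-0.66],0],[-1,[0,-0.42,-0.66],0],[-1,[0,-0.42,-0.66],0],[-1,[0,0,0],0],[-1,[0,0,0],0]]'
python3 - <<'E'
from h import *
o=env.observe();print(o['position'],o['tool_rot'].round(4),o['q'])
snap('wrist','w1.png');snap('scene','s1.png');snap('side','d1.png')
E
```

```text
time_s: 0.82
position: [0.55, 0.0, 0.4045]
tool_rot: [[-0.001, 0.646, 0.763], [0.0, 0.763, -0.646], [-1.0, -0.0, -0.001]]
ft_force: [0.4, 0.1, 0.0]
grip_width: 0.0854
time_s: 1.48
position: [0.55, 0.0, 0.4044]
tool_rot: [[-0.001, 0.986, 0.169], [0.0, 0.169, -0.986], [-1.0, -0.001, -0.0]]
ft_force: [0.5, -0.4, -0.7]
grip_width: 0.0851
time_s: 2.15
position: [0.4777, 0.0934, 0.4049]
tool_rot: [[0.0, 0.996, 0.094], [-0.0, 0.094, -0.996], [-1.0, 0.0, 0.0]]
ft_force: [0.4, -0.7, 0.2]
grip_width: 0.0853
[0.47769583 0.09336194 0.4048657 ] [[ 2.000e-04  9.956e-01  9.400e-02]
 [-1.000e-04  9.400e-02 -9.956e-01]
 [-1.000e+00  2.000e-04  1.000e-04]] [-2.90970089e+00  1.54432630e+01  8.39446301e+01 -6.64010238e-03
  8.05991136e+01  8.16962521e+01]
```

View pics/w1.png

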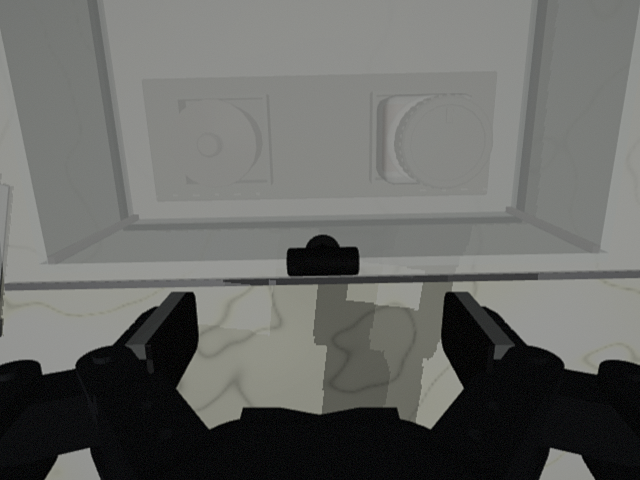

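View pics/d1.png

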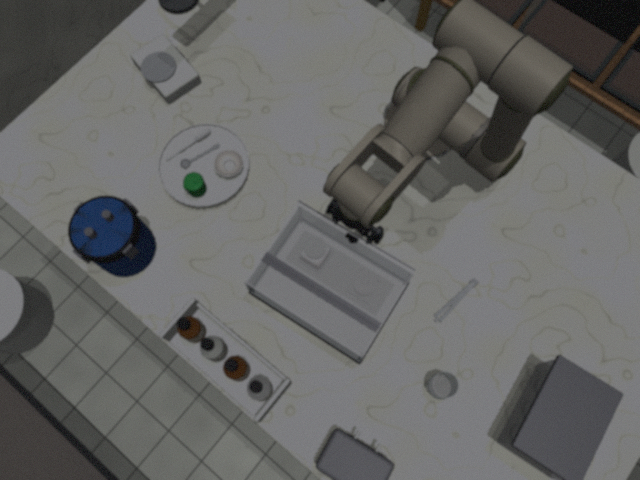

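```bash
cat >> h.py <<'E'
W0={'fx':407.348,'fy':407.348,'cx':319.405,'cy':230.894,'xyz':np.array([0.55020868,0.06602787,0.37324342]),'rotation':np.array([[ 9.99998210e-01,  1.09696097e-03, -1.54166831e-03],
       [ 6.61059352e-04, -9.65996891e-01, -2.58552837e-01],
       [-1.77286917e-03,  2.58551355e-01, -9.65995887e-01]])}
E
python3 - <<'E'
from h import *
p=optics.camera_params('wrist')
for uv in [(150,54.5),(148.5,55)]:
  k=tri([(W0,*uv),(p,323,261)]);print(k,proj('',k,W0),proj('',k,p))
k=tri([(W0,301.7,197),(p,443.5,141)]);print('cap',k,proj('',k,W0),proj('',k,p),atz('',443.5,141,.11,p))
def yaw(a,b): d=b-a; return np.degrees(np.arctan2(d[1],d[0]))
print(yaw(atz('',157,201,.03,p),atz('',487,193.5,.03,p))+90, yaw(atz('',143,80,.03,p),atz('',496,71.5,.03,p))+90, yaw(atz('',133,220,.01,p),atz('',522,216,.01,p))+90, yaw(atz('',0,288,.155,p),atz('',640,278,.155,p))+90)
E
python3 - <<'E'
import cv2
a=cv2.imread('pics/w1.png');cv2.imwrite('pics/w1c.png',cv2.convertScaleAbs(cv2.resize(a[60:300,120:520],None,fx=2,fy=2,interpolation=3),alpha=1.7,beta=-50))
E
```

```text
[0.48375548 0.09157252 0.20103528] (np.float64(150.8828911534868), np.float64(54.36329090018771)) (np.float64(323.0839695979993), np.float64(261.74555249283344))
[0.48335168 0.0914867  0.20075971] (np.float64(150.16097459399063), np.float64(54.71040279233918)) (np.float64(323.1838815296036), np.float64(262.40584426314126))
cap [0.53857451 0.01760662 0.1040367 ] (np.float64(302.6847585363307), np.float64(196.76017506651826)) (np.float64(443.58552096016126), np.float64(142.06232946923836)) [0.53933965 0.01956959 0.11      ]
6.617947347202644 6.59378530664867 5.904124498821929 6.259729292285343
```

View pics/w1c.png

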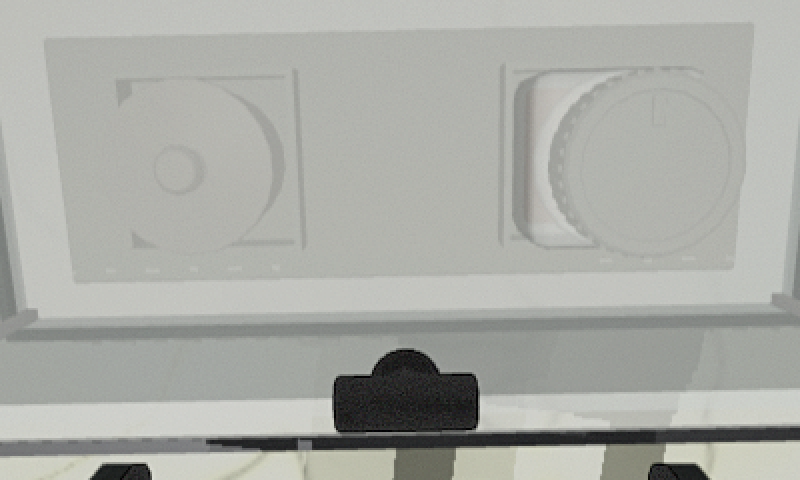

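```bash
python3 - <<'E'
from h import *
from scipy.optimize import least_squares
p=optics.camera_params('wrist');S=optics.camera_params('side')
def pts(v):
    x,y,ps,th=v[:4]; c,s=np.cos(ps),np.sin(ps)
    T=lambda a,b,z:np.array([x+c*a-s*b,y+s*a+c*b,z])
    k=lambda b:T(.045-(.158*np.cos(th)-.034*np.sin(th)),b,.13+.034*np.cos(th)+.158*np.sin(th))
    return k,T
def res(v,pr=False):
    k,T=pts(v)
    r=[(p,k(.017),286.5,261),(p,k(-.017),359.5,261),(W0,k(.017),142.4,12),(W0,k(-.017),159,98),(S,k(0),351.7,237.7),
       (W0,T(-.055,-.08,.11),301.7,197),(p,T(-.055,-.08,.11),443.5,141.5)]
    # well lines approximate via corners of w1: inner well of crock right side, z=.03?
    o=[]
    for P,X,u,w in r:
        a=proj('',X,P);o+= [a[0]-u,a[1]-w]
    if pr: print(np.round(o,1))
    return np.array(o+[(v[2]-np.radians(6.4))/np.radians(.3)])
f=least_squares(res,[.5845,.1035,.11,.15],loss='soft_l1');v=f.x;print(v[:2],np.degrees(v[2]),v[3]);res(v,True)
k,T=pts(v);print('knob',k(0),'hinge',T(.045,0,.13),'cap',T(-.055,-.08,.11))
E
```

```text
[0.58410768 0.10406348] 6.521788872568994 0.17555732039438804
[-1.5  1.5 -2.7  0.1  0.1 -0.3  1.4  1.3 -1.  -0.2  0.6  0.3  1.7  1. ]
knob [0.48015168 0.09217915 0.19107319] hinge [0.62881647 0.10917463 0.13      ] cap [0.53855008 0.01833423 0.11      ]
```

```bash
python3 -m inch '[[-1,[0,0.08,0.05],-0.22],[-1,[0.4,0,0],0],[-1,[0.5,0,0],0],[-1,[0.5,0,0],0],[-1,[0.5,0,0],0],[-1,[0,0,0],0],[0.1,[0,0,0],0],[0.1,[0,0,0],0]]' 30
python3 -m inch '[[1,[0,0,0],0],[1,[0,0,0],0],[1,[0,0,0],0],[1,[0,0,0],0],[1,[0,0,0],0],[1,[0,0,0],0],[1,[0,0,0],0],[1,[0,0,0],0]]' 30
python3 - <<'E'
from h import *
o=env.observe();print(o['position'],o['tool_rot'].round(4),o['ft_force'],o['grip_width'])
snap('wrist','w2.png')
E
```

```text
time_s: 2.97
position: [0.4811, 0.0912, 0.3485]
tool_rot: [[0.001, 0.994, 0.111], [-0.0, 0.111, -0.994], [-1.0, 0.001, 0.0]]
ft_force: [-0.3, -0.4, 0.4]
grip_width: 0.0637
time_s: 3.63
position: [0.4806, 0.0919, 0.348]
tool_rot: [[0.001, 0.994, 0.112], [0.001, 0.112, -0.994], [-1.0, 0.001, -0.001]]
ft_force: [-0.2, 5.4, 0.2]
grip_width: 0.0329
[0.48056178 0.09188187 0.34804473] [[ 5.000e-04  9.937e-01  1.118e-01]
 [ 1.100e-03  1.118e-01 -9.937e-01]
 [-1.000e+00  6.000e-04 -1.000e-03]] [-0.18553676  5.42386841  0.24118471] 0.03290174589089299
```

View pics/w2.png

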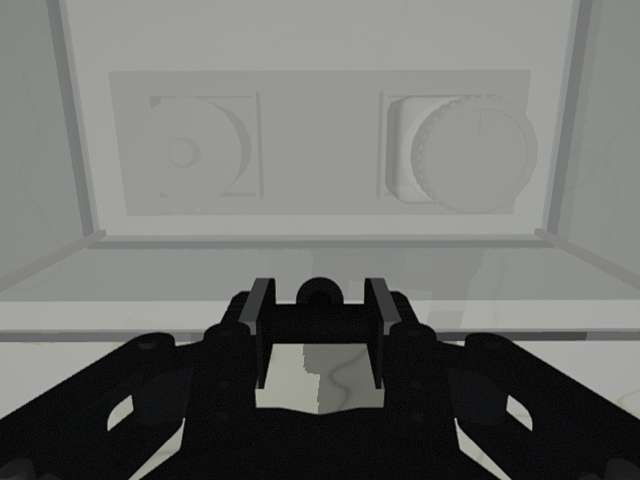

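```bash
python3 -c "
import numpy as np
R=.1616;a=np.radians(np.linspace(22.2,117.2,25))
for i in range(24):print(i//8,round(-R*(np.sin(a[i+1])-np.sin(a[i]))/.03,2),round(R*(np.cos(a[i])-np.cos(a[i+1]))/.03,2))"
```

```text
0 -0.34 0.15
0 -0.33 0.18
0 -0.32 0.2
0 -0.3 0.22
0 -0.28 0.24
0 -0.27 0.26
0 -0.25 0.28
0 -0.23 0.29
1 -0.21 0.31
1 -0.19 0.32
1 -0.16 0.33
1 -0.14 0.34
1 -0.12 0.35
1 -0.09 0.36
1 -0.07 0.37
1 -0.04 0.37
2 -0.02 0.37
2 0.01 0.37
2 0.04 0.37
2 0.06 0.37
2 0.09 0.36
2 0.11 0.36
2 0.13 0.35
2 0.16 0.34
```

```bash
python3 -m inch '[[1,[-0.34,0.15,0],0],[1,[-0.33,0.18,0],0],[1,[-0.32,0.2,0],0],[1,[-0.3,0.22,0],0],[1,[-0.28,0.24,0],0],[1,[-0.27,0.26,0],0],[1,[-0.25,0.28,0],0],[1,[-0.23,0.29,0],0]]' 40
python3 - <<'E'
from h import *
o=env.observe();print(o['position'],o['ft_force'],o['grip_width'])
snap('wrist','w3.png');
E
```

```text
time_s: 4.35
position: [0.5346, 0.0981, 0.4167]
tool_rot: [[-0.005, 0.994, 0.112], [0.001, 0.112, -0.994], [-1.0, -0.005, -0.002]]
ft_force: [-3.1, 5.2, -6.9]
grip_width: 0.033
[0.53457954 0.09806277 0.41670817] [-3.13528887  5.24742699 -6.8561675 ] 0.03299410861157048
```

View pics/w3.png

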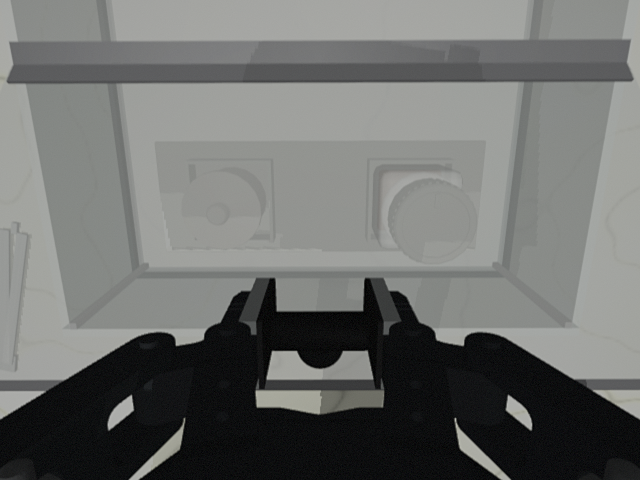

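```bash
python3 -m inch '[[1,[-0.21,0.31,0],0],[1,[-0.19,0.32,0],0],[1,[-0.16,0.33,0],0],[1,[-0.14,0.34,0],0],[1,[-0.12,0.35,0],0],[1,[-0.09,0.36,0],0],[1,[-0.07,0.37,0],0],[1,[-0.04,0.37,0],0]]'
python3 -m inch '[[1,[-0.02,0.37,0],0],[1,[0.01,0.37,0],0],[1,[0.04,0.37,0],0],[1,[0.06,0.37,0],0],[1,[0.09,0.36,0],0],[1,[0.11,0.36,0],0],[1,[0.13,0.35,0],0],[1,[0.16,0.34,0],0]]'
python3 - <<'E'
from h import *
o=env.observe();print(o['position'],o['ft_force'],o['grip_width'])
snap('scene','s4.png');snap('wrist','w4.png')
E
```

```text
time_s: 5.07
position: [0.6167, 0.1075, 0.4481]
tool_rot: [[-0.003, 0.994, 0.113], [0.001, 0.113, -0.994], [-1.0, -0.003, -0.002]]
ft_force: [-5.4, 4.6, -0.5]
grip_width: 0.0326
time_s: 5.73
position: [0.703, 0.1176, 0.4322]
tool_rot: [[0.003, 0.994, 0.113], [0.002, 0.113, -0.994], [-1.0, 0.003, -0.001]]
ft_force: [-0.9, 6.4, 9.2]
grip_width: 0.0325
[0.70301594 0.11757334 0.43218916] [-0.85006073  6.38106577  9.16630375] 0.0325450199506138
```

View pics/s4.png

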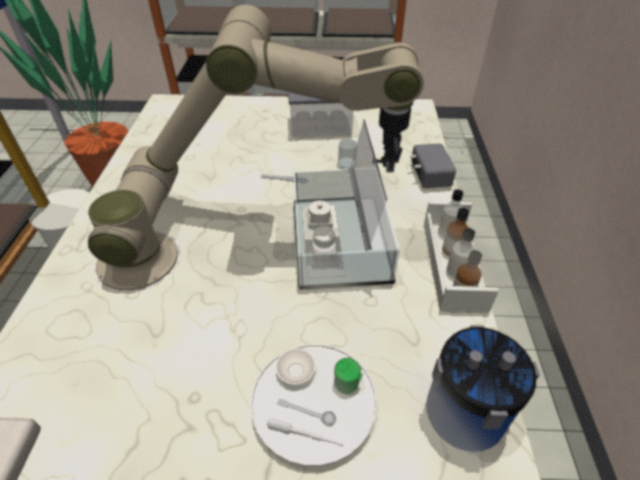

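View pics/w4.png

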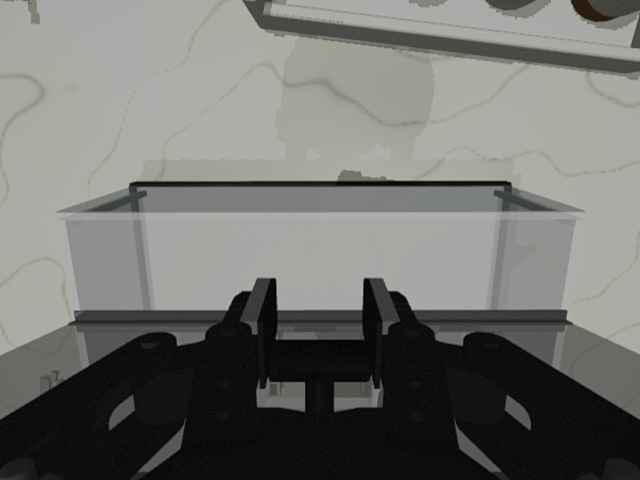

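```bash
python3 -m inch '[[-1,[0,0,0],0],[-1,[0,0,0],0],[-1,[0,0,0],0],[-1,[0,0,0],0],[-1,[-0.2,0,0],0],[-1,[-0.6,0,0],0],[-1,[-0.8,0,0],0],[-1,[-0.8,0,0],0]]' 30
python3 - <<'E'
from h import *
o=env.observe();print(o['position'],o['ft_force'],o['grip_width'])
snap('wrist','w5.png');
E
```

```text
time_s: 6.5
position: [0.7028, 0.1162, 0.5037]
tool_rot: [[-0.001, 0.994, 0.111], [-0.0, 0.111, -0.994], [-1.0, -0.001, 0.0]]
ft_force: [-0.6, -0.5, -0.1]
grip_width: 0.0854
[0.70282178 0.11622326 0.50368703] [-0.55732546 -0.49531399 -0.11170688] 0.08539085386635308
```

View pics/w5.png

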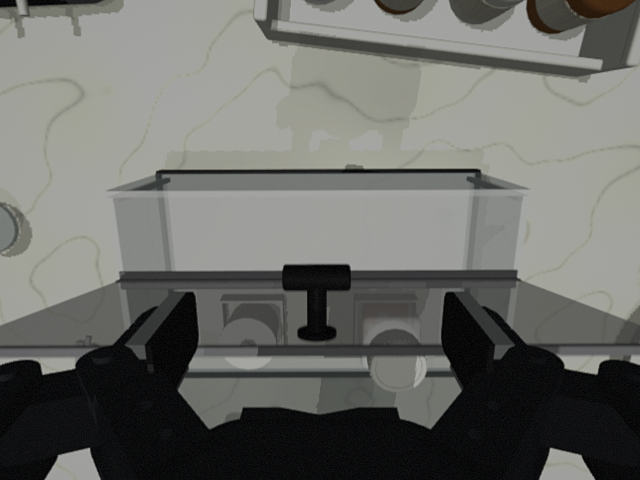

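```bash
python3 -m inch '[[-1,[-0.2,-0.73,0],0],[-1,[0,-0.73,0.3],0],[-1,[0,-0.73,0.4],0],[-1,[0,-0.73,0.4],0],[-1,[0,-0.73,0.4],0],[-1,[0,-0.73,0.4],0],[-1,[0,-0.73,0.4],0],[-1,[0,-0.73,0.37],0]]'
python3 -m inch '[[-1,[0.9,0,0],0],[-1,[0.9,0,0],0],[-1,[0.9,0,0],0],[-1,[0.9,0,0],0],[-1,[0.6,0,0],0],[-1,[0,0,0],0],[-1,[0,0,0],0],[-1,[0,0,0],0]]'
python3 - <<'E'
from h import *
o=env.observe();print(o['position'],o['tool_rot'].round(4),o['ft_force'],o['q'])
p=optics.camera_params('wrist');print(p['xyz'],p['rotation'].tolist())
a=snap('wrist','w6.png');snap('side','d6.png');snap('scene','s6.png')
E
```

```text
time_s: 7.22
position: [0.5365, 0.0166, 0.509]
tool_rot: [[0.001, 0.994, 0.111], [-0.0, 0.111, -0.994], [-1.0, 0.001, 0.0]]
ft_force: [0.8, 0.1, -0.1]
grip_width: 0.0855
time_s: 7.88
position: [0.5381, 0.0172, 0.3842]
tool_rot: [[0.003, 0.994, 0.111], [-0.001, 0.111, -0.994], [-1.0, 0.002, 0.001]]
ft_force: [0.6, 0.8, 0.4]
grip_width: 0.0854
[0.53809262 0.01722589 0.38416869] [[ 2.600e-03  9.938e-01  1.115e-01]
 [-6.000e-04  1.115e-01 -9.938e-01]
 [-1.000e+00  2.500e-03  8.000e-04]] [0.57671256 0.81813061 0.35540956] [-1.07721359e+01  2.15332528e+01  7.83083165e+01 -4.30509663e-03
  8.00081139e+01  7.28295816e+01]
[0.60341605 0.02512588 0.35330422] [[0.11207978067606157, -0.9603007199657615, -0.255461640949954], [-0.9936990198751225, -0.10815310940261913, -0.029413650330470543], [0.0006169787873390829, 0.2571486577055816, -0.9663716609966326]]
```

View pics/w6.png

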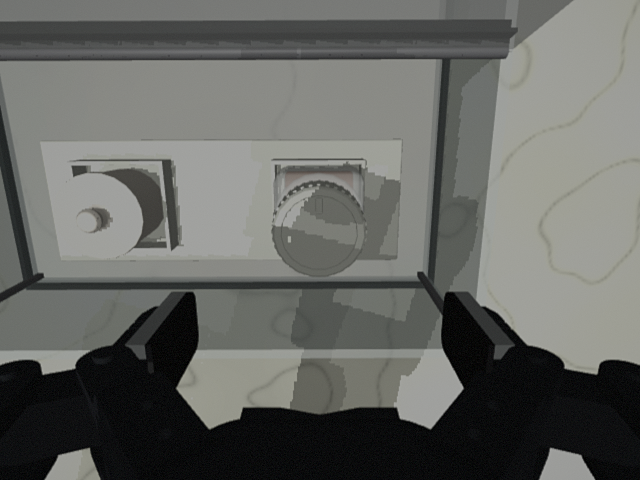

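View pics/s6.png

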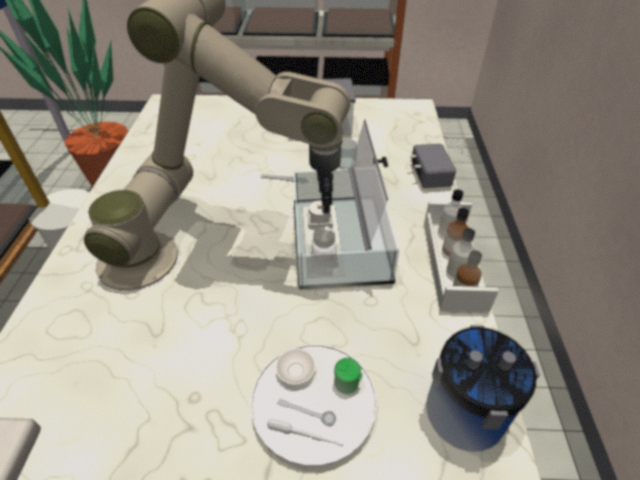

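View pics/d6.png

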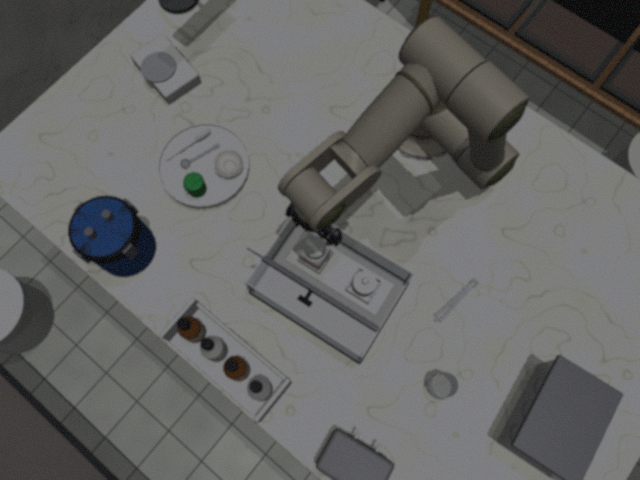

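```bash
python3 - <<'E'
import cv2
a=cv2.imread('pics/w6.png');cv2.imwrite('pics/w6c.png',cv2.resize(a[150:290,250:410],None,fx=4,fy=4,interpolation=3))
E
```

```text
(no output)
```

View pics/w6c.png

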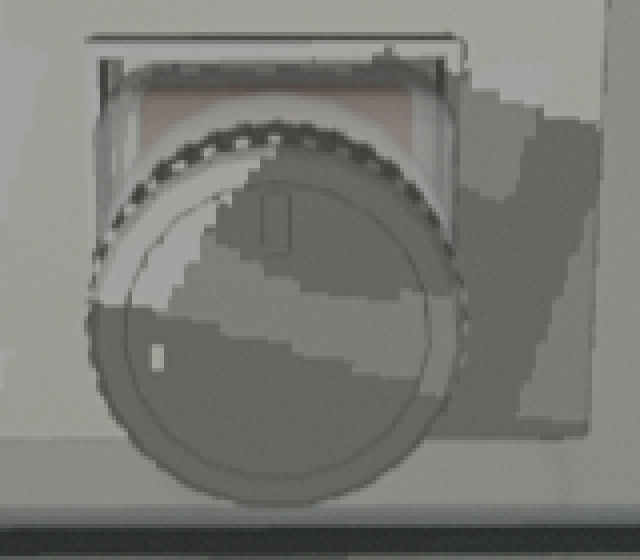

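```bash
python3 - <<'E'
from h import *
c=atz('wrist',319.2,232,.110);o=env.observe();d=c-o['position'];print(c,d,(o['tool_rot'].T@d)/.03)
p=atz('wrist',319,150+222/4.,.11)-c;print(np.degrees(np.arctan2(p[1],p[0])))
# 2-view check of height with W0
print(tri([(W0,301.7,197),('wrist',319.2,232)]))
E
```

```text
[0.53827312 0.01786771 0.11      ] [ 0.00033793  0.0005641  -0.27390854] [ 9.13027388e+00 -9.03040852e-03 -2.44549220e-02]
6.849854793583735
[0.53797494 0.01801602 0.10834327]
```

```bash
python3 -c "
from rig import env;print(env.tips_ahead)"
python3 -m inch '[[-1,[0.7,-0.01,-0.03],-0.08],[-1,[0.7,0,0],0],[-1,[0.7,0,0],0],[-1,[0.7,0,0],0],[-1,[0.6,0,0],0],[-1,[0.4,0,0],0],[-1,[0.3,0,0],0],[-1,[0.1,0,0],0]]'
python3 -m inch '[[-1,[0.2,0,0],0],[-1,[0,0,0],0],[-1,[0,0,0],0],[-0.3,[0,0,0],0],[0,[0,0,0],0],[0,[0,0,0],0],[0.5,[0,0,0],0],[1,[0,0,0],0]]' 30
python3 - <<'E'
from h import *
o=env.observe();print(o['position'],o['tool_rot'].round(4),o['ft_force'],o['wrist_torque'])
a=snap('wrist','w7.png')
E
```

```text
0.1734
time_s: 8.7
position: [0.5375, 0.0182, 0.2559]
tool_rot: [[-0.001, 0.993, 0.118], [0.0, 0.118, -0.993], [-1.0, -0.001, -0.0]]
ft_force: [0.3, -0.1, -0.4]
grip_width: 0.0854
time_s: 9.37
position: [0.5376, 0.018, 0.2511]
tool_rot: [[0.001, 0.993, 0.118], [-0.001, 0.118, -0.993], [-1.0, 0.001, 0.001]]
ft_force: [-1.3, -2.8, 6.5]
grip_width: 0.0596
[0.53759627 0.01797053 0.25113141] [[ 1.200e-03  9.930e-01  1.183e-01]
 [-5.000e-04  1.183e-01 -9.930e-01]
 [-1.000e+00  1.200e-03  7.000e-04]] [-1.27034667 -2.82669788  6.47501866] [-0.23706225  0.15690082  0.02968714]
```

View pics/w7.png

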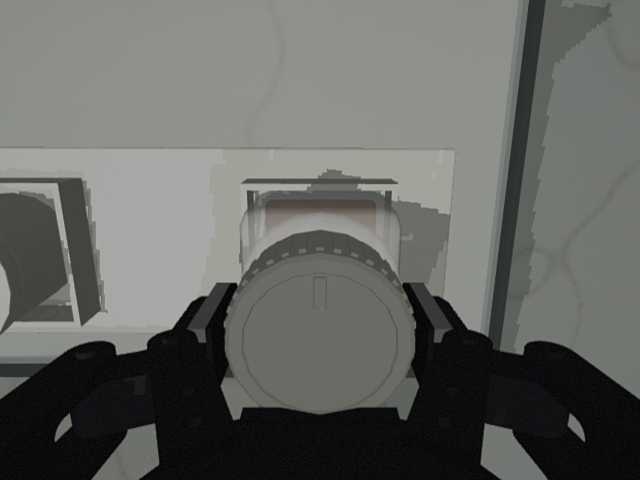

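```bash
python3 -m inch '[[1,[0,0,0],0],[1,[0,0,0],0],[1,[0,0,0],0],[1,[0,0,0],-0.2],[1,[0,0,0],-0.5],[1,[0,0,0],-0.6],[1,[0,0,0],-0.6],[1,[0,0,0],-0.6]]' 90
python3 - <<'E'
from h import *
o=env.observe();print(o['position'],o['tool_rot'].round(4)[:2,1],o['ft_force'],o['wrist_torque'],o['grip_width'])
a=snap('wrist','w8.png')
E
```

```text
time_s: 10.08
position: [0.5377, 0.0182, 0.2516]
tool_rot: [[0.002, 0.943, 0.332], [0.0, 0.332, -0.943], [-1.0, 0.002, 0.001]]
ft_force: [-1.2, 0.2, 10.1]
grip_width: 0.0583
[0.537667   0.01817318 0.25160013] [0.9431 0.3325] [-1.23896052  0.21581945 10.14542099] [ 0.22708619  0.28864507 -0.15577052] 0.058327243680811484
```

View pics/w8.png

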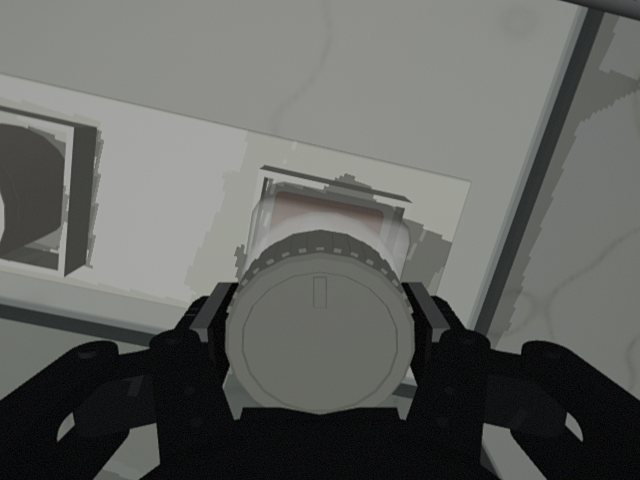

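```bash
python3 -m inch '[[1,[-0.005,0,0],-0.8],[1,[-0.005,0,0],-0.8],[1,[-0.005,0,0],-0.8],[1,[-0.005,0,0],-0.8],[1,[-0.005,0,0],-0.8],[1,[-0.005,0,0],-0.8],[1,[-0.005,0,0],-0.8],[1,[-0.005,0,0],-0.8]]'
python3 - <<'E'
from h import *
o=env.observe();y=o['tool_rot'][:2,1];print(o['position'],np.degrees(np.arctan2(y[1],y[0])),o['ft_force'],o['wrist_torque'],o['grip_width'])
E
python3 -m inch '[[1,[-0.005,0,0],-0.8],[1,[-0.005,0,0],-0.8],[1,[-0.005,0,0],-0.8],[1,[-0.005,0,0],-0.8],[1,[-0.005,0,0],-0.8],[1,[0,0,0],-0.8],[1,[0,0,0],-0.8],[1,[0,0,0],-0.8]]'
python3 - <<'E'
from h import *
a=snap('wrist','w9.png')
o=env.observe();y=o['tool_rot'][:2,1];print(o['position'],np.degrees(np.arctan2(y[1],y[0])),o['ft_force'],o['wrist_torque'],o['grip_width'])
E
```

```text
time_s: 10.8
position: [0.5375, 0.0182, 0.2525]
tool_rot: [[0.001, 0.623, 0.782], [0.0, 0.782, -0.623], [-1.0, 0.001, 0.001]]
ft_force: [-1.3, -0.7, 7.1]
grip_width: 0.0585
[0.53754801 0.01824651 0.2525009 ] 51.480563848637175 [-1.28445947 -0.69922841  7.09691975] [ 0.11548222  0.30642186 -0.10467095] 0.05854463292971594
time_s: 11.47
position: [0.5377, 0.0183, 0.2533]
tool_rot: [[0.002, 0.113, 0.994], [0.0, 0.994, -0.113], [-1.0, 0.0, 0.002]]
ft_force: [-0.3, 1.2, 6.1]
grip_width: 0.0588
[0.53768529 0.01831208 0.25327766] 83.74827010014249 [0.09384827 0.57136246 7.47368257] [0.09894191 0.12952665 0.05676639] 0.05827576775887493
```

View pics/w9.png

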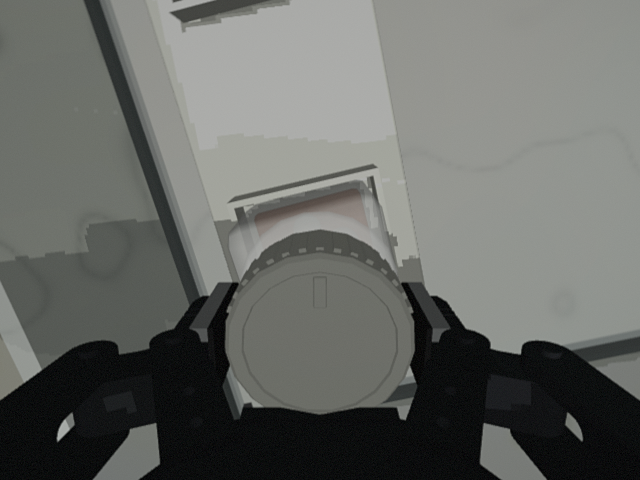

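```bash
python3 -m inch '[[1,[-0.03,0,0],0],[1,[-0.05,0,0],0],[1,[-0.05,0,0],0],[1,[-0.07,0,0],0],[1,[-0.07,0,0],0],[1,[-0.08,0,0],0],[1,[0,0,0],0],[1,[0,0,0],0]]'
python3 - <<'E'
from h import *
a=snap('wrist','w10.png')
o=env.observe();print(o['position'],o['ft_force'],o['grip_width'])
E
```

```text
time_s: 12.18
position: [0.5375, 0.0182, 0.2631]
tool_rot: [[0.0, 0.117, 0.993], [-0.0, 0.993, -0.117], [-1.0, 0.0, 0.0]]
ft_force: [0.2, 0.1, -1.1]
grip_width: 0.0584
[0.53742343 0.01817165 0.26295762] [ 0.39782988  0.2750826  -0.98326002] 0.058549919624638236
```

View pics/w10.png

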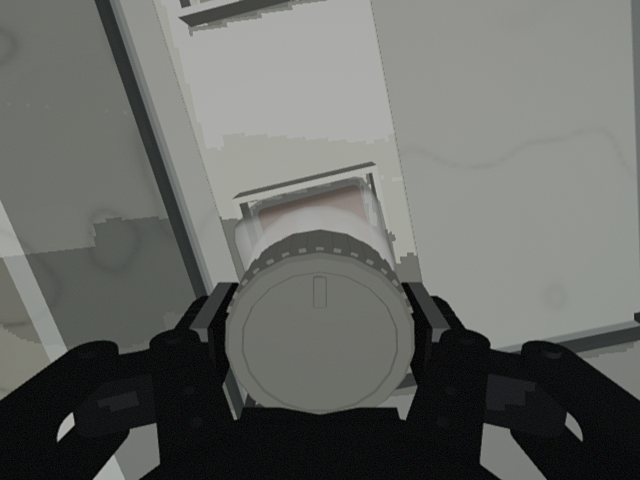

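```bash
python3 -m inch '[[1,[-0.1,0,0],0],[1,[-0.2,0,0],0],[1,[-0.25,0,0],0],[1,[-0.25,0,0],0],[1,[-0.2,0,0],0],[1,[-0.15,0,0],0],[1,[0,0,0],0],[1,[0,0,0],0]]'
python3 - <<'E'
from h import *
a=snap('wrist','w11.png')
o=env.observe();print(o['position'],o['tool_rot'].round(4),o['ft_force'],o['grip_width'])
b=snap('scene','s11.png');snap('side','d11.png')
cv2.imwrite('pics/s11c.png',cv2.resize(b[130:290,260:420],None,fx=3.7,fy=3.7,interpolation=3)[:,:,::-1])
E
```

```text
time_s: 12.9
position: [0.5374, 0.0182, 0.2977]
tool_rot: [[0.001, 0.117, 0.993], [-0.0, 0.993, -0.117], [-1.0, -0.0, 0.001]]
ft_force: [0.1, 0.8, 0.3]
grip_width: 0.0583
[0.53736435 0.01816229 0.29738331] [[-2.000e-04  1.167e-01  9.932e-01]
 [ 0.000e+00  9.932e-01 -1.167e-01]
 [-1.000e+00  0.000e+00 -2.000e-04]] [-0.34990882 -0.51670252 -0.9051479 ] 0.05834083512931223
```

View pics/w11.png

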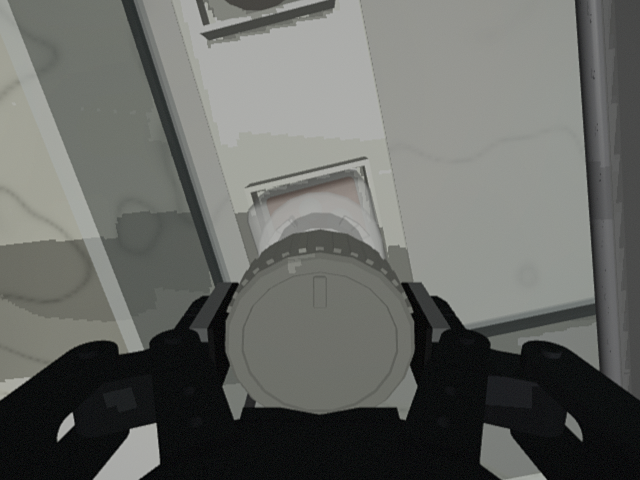

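View pics/s11c.png

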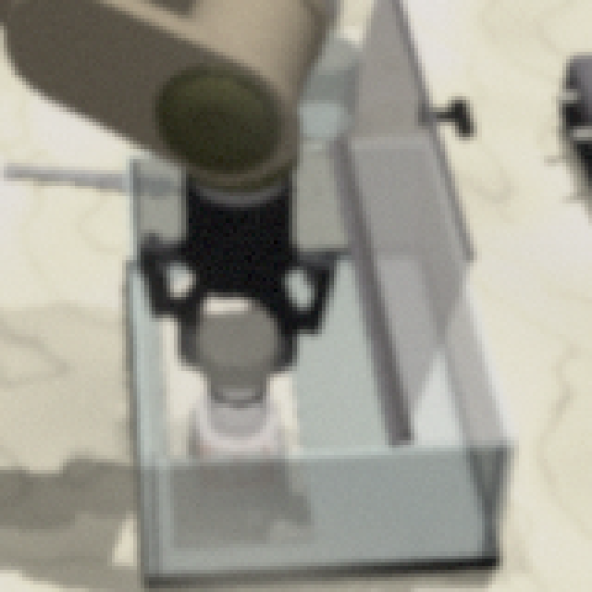

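View pics/d11.png

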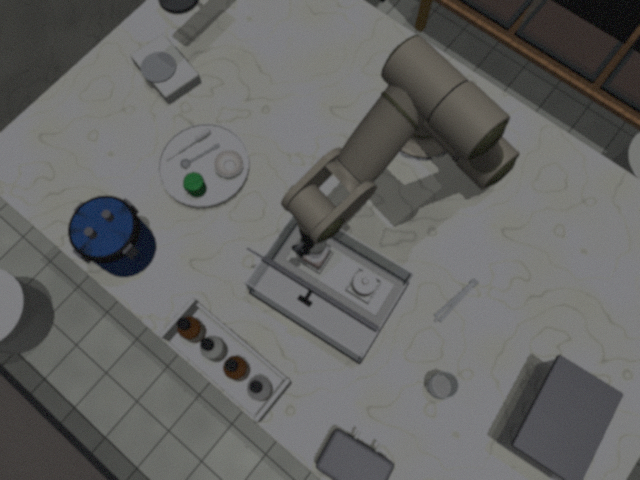

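```bash
python3 -m inch '[[1,[0,0,0],0],[1,[0,0,0],0],[1,[0,0,0],0],[1,[0,0,0],0],[1,[0,0,0],0],[1,[0,0,0],0],[1,[0,0,0],0],[1,[0,0,0],0]]'; python3 -c "
from rig import env;print(env.close_job())"
```

```text
time_s: 13.72
position: [0.5375, 0.0182, 0.2975]
tool_rot: [[0.0, 0.117, 0.993], [-0.0, 0.993, -0.117], [-1.0, -0.0, 0.0]]
ft_force: [-0.2, -0.3, -0.1]
grip_width: 0.0585
the job is handed in; nothing more can be done
None
```

The job is done and handed in at about 13.7 s.

- **Flap:** I pinched the knob by its ends and swung the flap to about 105° (1.83 rad). I then let go, and it is still open in the later pictures.
- **Cap:** I gripped it, turned it 77° anticlockwise and lifted it straight up. The pip did not move relative to the gripper at any point, so the cap did not slip in the pads.
- **Final pose:** The cap is level over the jar's mouth, about 19–20 mm clear. I worked that clearance out from the tool height and the given dimensions, not from a picture.

In the last pictures the jar is standing in its well and nothing else looks moved. The wrist force at the lift and afterwards was about 1 N or less, so the jar was not lifted. None of my last checks failed. The only disagreement was early on, when two estimates of the knob's height differed (187 mm and 201 mm). A fit over all the views put it at 191 mm, and I used that.

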